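Zero the stage readout and hold the index plunger out

ROBOT

A 6-joint arm with a two-finger parallel gripper is mounted at the origin on the work surface. World frame = base frame: x ahead of the robot, y to its left, z up, the work surface at z = 0. Lengths are in mm, angles in rad, forces in N, time in s.
With the tool pointing down it reaches from about 350 to 875 mm from the base axis. Payload 4.2 kg.
Tool frame: the origin (TCP) lies on the centre line of the jaws, within the pads' length; the fingertips stand bot.tcp_to_tips ahead of it and the grasp point (between the pads) lies 6 mm ahead of it (bot.tcp_to_tips is the distance from the TCP to the fingertips, in mm); z points along the fingers, y is the line along which they close (so a half turn about z gives the same grasp; the last joint's range is limited). The gripper opens to 87 mm and grips with 3 to 60 N. Pads are 19 mm wide; open, the fingers measure 117 mm over their backs; the gripper's body (75 mm by 190 mm) begins 51 mm behind the grasp point.
Start: joints at [0.259, 0.385, 0.008, 0, -1.194, -0.259], TCP at [624.979, 0.025, 247.55] pointing down, gripper open.
Joint ranges: [-3.14, 3.14], [-1.21, 2.06], [-1.07, 1.41], [-3.16, 2.05], [-2.99, -0.16], [-3.1, 3.1]. Speed limits (rad/s): [2.79, 2.79, 3.14, 3.14, 3.14, 3.14].

INTERFACE

Orientations are given as a rotation vector (axis times angle).
In Python, from station import observe, viewer, ticket, bot gives the robot as it stands.
- The arm moves only by the tool carry_out, never from a script. Its argument "targets" is text: rows parted by semicolons, each of 7 numbers parted by spaces: the shift along the tool's x, y, z in cm, then the turn, a rotation vector about the tool's x, y, z in rad, then the finger opening in cm, from 0 to 8.7. A call has 1 to 10 rows; each row is the pose to reach, as a shift and turn from the pose commanded when the call began, along the tool's axes at that moment; what a row does not reach only later rows make up. A row lasts 1/10 s, in which the tool goes at most 50 mm and 8.59 degrees, less where a joint would pass 70% of its speed; a pose out of reach is approached as far as the arm can. A call with a gripper value outside its range is refused whole. The fingers move at their own pace and stop on an object; "newtons" is the grip in N (left out, the last holds). Time passes only in rows, so rows that repeat a pose let the fingers close. It gives the time, the measured TCP pose, the force, the opening and the grip force at its end, in the units of the state.
- observe(): the state, without advancing time (a new reading comes with each control period).
- viewer.capture(name): name is "scene" or "side" or "wrist"; returns a dict with "pixels" (400x640x3 uint8, red, green, blue), "intrinsics" (3x3 intrinsics, pixels), "world_from_camera" (4x4, takes a point from camera to world coordinates); the wrist camera has in their place "hand_eye" (4x4, takes a point from camera to tool coordinates, whose origin is the TCP and whose axes are the flange's). Camera axes: x right, y down, z forward; pixel columns grow to the right and rows downward; lengths in mm; the calibration is good to about 2 mm. A picture is of the moment at which its call begins: read the wrist's pose just before it. There is no depth.
- ticket.hand_in(): hands the job in; it is judged then, once.
The state is a dict: "time_s": time; "joints": joint angles; "qvel": joint speeds; "joint_efforts": joint torques, N m; "ee_pos": TCP position; "tcp_rot": TCP orientation; "force": force on the tool from outside, world axes, zero at the start; "moment": the same for the moment, N m; "opening": finger opening in mm; "finger_force": force on a finger pad.
Only numpy, scipy, OpenCV 4.12 (cv2) and the standard library are available. Lean on these libraries where they do the work, as an engineer would, in place of code of your own. Each camera call takes 0.05 s, during which the arm holds its last target. There are 200 camera calls.

TASK

Take the stylus from its holder, press the small recessed zero button of the readout right down with its tip, and put the stylus back fully home in its holder. Then pull the sprung index plunger of the rotary stage fully back, so that its pin is well clear of the seat hole in the disc, and finish while still holding it there in the gripper. Leave the petri dish, the well plate and the sample jar where they are.

Things in the scene. Friction and masses are not known exactly. Their poses are not given: they have to be found in the camera images.
- rotary_stage: Rotary indexing stage, fixed: steel base plate (x -140 to 95, y +-90, 12 mm thick), aluminium disc of 170 mm diameter (height 36 to 60 mm, does not turn) with a 12-well plate on it (top at 78 mm), and in front a cream plunger block (x -137 to -107 mm, 44 mm wide, top at 66 mm). Origin on the bench under the disc's centre, z up. The plunger is pulled level along the stage's own -x.
- plunger (a joint): Travel of the index plunger in m: 0 = seated, pin nose 10 mm deep in the seat hole; grows as it is pulled away from the disc along the stage's -x; 0.024 = fully back, at its hard stop. A spring pulls it home: about 4 N at 0, about 9 N at 0.024; it snaps back when let go.
- plunger_neck (a point): Middle of the plunger's round steel neck, on its level axis 48 mm above the bench; moves with the plunger. Pinch it here from above, across the axis. Neck 16 mm diameter, 30 mm long along the stage's x; flange of 32 mm diameter, 8 mm thick, at its outer end; the plunger block begins 17 mm inward from this point when seated. Axes as the stage's.
- seat_hole (a point): Mouth of the seat hole in the disc's rim, on the plunger axis (48 mm above the bench, 85 mm from the disc's axis). When seated, the plunger's 8 mm pin reaches 10 mm into it from here, and the middle of the neck is 69 mm away from here.
- readout: Position readout, a cream box fixed to the bench: 150 mm long (x -55 to +95 mm), 100 mm wide, 40 mm high where the button and the dark display are; origin on the bench under the middle of its 110 mm main part, z up. The recessed zero button lies on its -x side.
- recess_mouth (a point): Centre of the mouth of the round vertical recess (14 mm diameter) in the readout's top, 40 mm above the bench.
- zero_button (a joint): Zero button: travel in m, 0 = up, 0.005 = right down. Sprung, about 1.8 N to start moving and 3.3 N right down; comes back up by itself.
- button_top (a point): Centre of the grey button's top (11.6 mm diameter) at the bottom of the recess, 8 mm below the mouth when up; moves down with the button.
- holder: Stylus holder, an aluminium block 60 x 60 x 50 mm fixed to the bench, with one vertical round hole of 15 mm diameter, 45 mm deep, in the middle of its top. Origin at the centre of its underside.
- holder_mouth (a point): Centre of the hole's mouth, on the holder's top, 50 mm above the bench.
- stylus: Stylus: stepped round pin, about 50 g, 110 mm long, tip down in the holder at first. Origin at the centre of its flat tip; z runs from tip to grip. Tip 6 mm diameter for 16 mm, then a 10 mm shank up to 40 mm, then a grey grip of 18 mm diameter from 40 to 110 mm. Fully home, the grip's shoulder rests on the holder: tip 10 mm, top end 120 mm above the bench.
- stylus_grip (a point): Point on the stylus's axis, 83 mm above its tip, a good place to hold the 18 mm grip.
- petri_dish: Bystander: closed petri dish, 91 mm diameter, 15 mm high, loose; origin under its centre. Leave alone.
- well_plate: Bystander: clear 12-well plate, 85 x 127 x 20 mm, loose; origin under its centre. Leave alone.
- sample_jar: Bystander: small jar with a white cap, 52 mm diameter, 70 mm high, loose; origin under its centre. Leave alone.
Things that resemble listed ones, but are neither listed nor needed, are in the scene too. What is meant by the stylus is not blue, and is the smaller of those in its own colour.

How it is judged (in metres and radians):
On the way, in this order (a step that is already met when the one before it is completed fails the run):
1. the zero button is pressed down (at least 3.5 of 5 mm) by the stylus's tip (value of joint zero_button above 0.0035 m and distance between stylus and button_top below 0.009 m), for 0.1 s.
2. the stylus stands fully home in its holder, let go (horizontal distance between stylus and holder_mouth below 0.007 m and z of stylus in the frame of holder below 0.0135 m and angle between stylus's own z axis and vertical below 0.12 rad and contact force between the fingers and stylus below 0.1 N), for 0.2 s.
3. the index plunger is pulled back at least 18 of 24 mm by the fingers (value of joint plunger above 0.018 m and contact force between the fingers and rotary_stage above 3 N), for 0.3 s.
At the end, for the whole second after the job is handed in: The plunger is held at least 18 mm back (of 24 mm) and still by the fingers (more than 3 N on it); the stylus stands upright in its holder (within 7 mm of the hole's centre, shoulder within 3.5 mm of the holder's top, tilt under 0.12 rad), at rest and not touched by the fingers (all of step 2 and all of step 3 and velocity of joint plunger below 0.01 m/s and linear speed of stylus below 0.02 m/s); the arm keeps its last pose, push and grip.
It fails at once if the petri dish is moved more than 20 mm or tipped (distance of petri_dish from where it was at the start of the episode above 0.02 m or angle between petri_dish's own z axis and vertical above 0.3 rad).
It fails at once if the well plate is moved more than 20 mm or tipped (distance of well_plate from where it was at the start of the episode above 0.02 m or angle between well_plate's own z axis and vertical above 0.3 rad).
It fails at once if the sample jar is moved more than 20 mm or tipped (distance of sample_jar from where it was at the start of the episode above 0.02 m or angle between sample_jar's own z axis and vertical above 0.3 rad).
It also fails if it takes over 70 s, if anything falls off the work surface, if the arm or the gripper's body presses on something with over 40 N, if the wrist force passes 120 N, or if a joint passes its speed limit or range.

## Working session

There is one attempt and no reset: what is moved stays moved. The work goes in short steps, Python scripts to look and compute and a tool call to move; the robot and the scene stay as the last step left them, time stands still between calls to the robot, and variables do not carry over. Pictures are saved under pics/ and viewed, at most 10 in all, crops included, and the job is handed in when it is done.

Besides the shell and the picture viewer there is one more tool, called after "Emit:" as a command line: name --argument value ..., lists and objects as JSON in quotes. carry_out: Moves the arm, as the interface text tells. Its arguments: {"type":"object","properties":{"targets":{"type":"string"},"newtons":{"type":"number"}},"required":["targets"]}

```bash
ls; mkdir -p pics; cat > h.py <<'E'
import numpy as np,cv2
from station import observe,viewer,ticket,bot
from scipy.spatial.transform import Rotation as R
def tcp():
    s=observe();T=np.eye(4);T[:3,:3]=R.from_rotvec(s['tcp_rot']).as_matrix();T[:3,3]=s['ee_pos'];return T
def cap(n):
    T=tcp();c=viewer.capture(n)
    M=np.array(c['world_from_camera']) if n!='wrist' else T@np.array(c['hand_eye'])
    np.savez(f'{n}.npz',K=c['intrinsics'],M=M,p=c['pixels']);return c['pixels'],np.array(c['intrinsics']),M
def load(n):
    d=np.load(f'{n}.npz');return d['p'],d['K'],d['M']
def ray(K,M,u,v):
    d=M[:3,:3]@np.linalg.solve(K,[u,v,1.]);return M[:3,3],d/np.linalg.norm(d)
def onz(K,M,u,v,z):
    o,d=ray(K,M,u,v);return o+d*(z-o[2])/d[2]
def proj(K,M,P):
    q=np.linalg.inv(M)@np.append(P,1);q=K@q[:3];return q[:2]/q[2]
def save(p,f): cv2.imwrite('pics/'+f,p[:,:,::-1])
E
python3 - <<'E'
from h import *
s=observe();print(s);print(bot.tcp_to_tips)
a,_,M=cap('scene');b,_,M2=cap('side');w,_,_=cap('wrist');print(M,M2)
save(a,'scene.png');save(b,'side.png');save(w,'wrist.png')
E
```

```text
pics
{'time_s': 0.0, 'joints': array([ 2.58608672e-01,  3.85597761e-01,  6.66135496e-03, -5.28392189e-04,
       -1.19399475e+00, -2.58593959e-01]), 'qvel': array([-0.00038837,  0.0006642 , -0.00043321,  0.00265165,  0.00047859,
       -0.00061313]), 'joint_efforts': array([ 5.69075401e-04, -3.90661991e+01,  1.87403029e+01,  4.22001421e+00,
        1.09914420e-02, -1.81494070e-04]), 'ee_pos': array([6.24466934e+02, 3.80902045e-02, 2.46444208e+02]), 'tcp_rot': array([ 2.22011046, -2.22051063, -0.00235163]), 'force': array([-0.16105709,  0.0203375 , -0.76697485]), 'moment': array([ 0.00745506,  0.0149116 , -0.03255963]), 'finger_force': 0.0, 'opening': 87.24310910790007}
25.0
[[-7.90289699e-01  4.12624100e-01 -4.52971902e-01  9.72445763e+02]
 [ 6.12682251e-01  5.22599034e-01 -5.92883386e-01  5.82293599e+02]
 [-7.91529541e-03 -7.46077477e-01 -6.65812096e-01  7.15865758e+02]
 [ 0.00000000e+00  0.00000000e+00  0.00000000e+00  1.00000000e+00]] [[-9.67410497e-01 -1.53186643e-01  2.01620394e-01  3.05720544e+02]
 [-2.53125798e-01  5.64132665e-01 -7.85927266e-01  9.10676930e+02]
 [ 6.65290951e-03 -8.11349610e-01 -5.84523353e-01  7.40857848e+02]
 [ 0.00000000e+00  0.00000000e+00  0.00000000e+00  1.00000000e+00]]
```

View pics/scene.png

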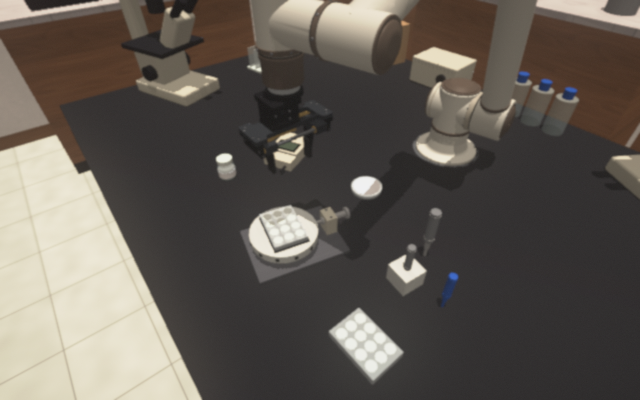

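View pics/side.png

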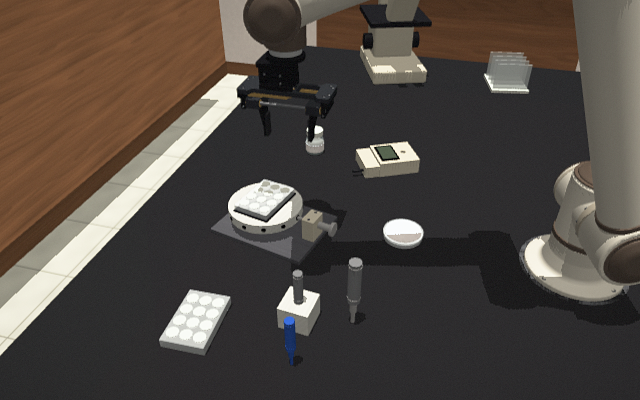

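The scene view shows the grey stylus in the holder (scene 411,250; side 298,285), a larger grey one standing free (434,220; 355,285) and a blue one (451,285; 290,340). The one in the holder fits, because it is grey and the smaller of the two grey ones. The readout is at side (390,158), and the plunger neck is at side (322,227), scene (338,215). I'll confirm this in an enlarged crop.

```bash
python3 - <<'E'
from h import *
a=load('scene')[0];b=load('side')[0]
def c(p,x,y,w,h): return cv2.resize(p[y:y+h,x:x+w],(400,300),interpolation=cv2.INTER_CUBIC)
m=np.vstack([np.hstack([c(b,270,250,100,75),c(b,340,125,100,75)]),np.hstack([c(b,270,190,100,75),c(a,380,200,100,75)])])
save(m,'m1.png')
E
```

```text
(no output)
```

View pics/m1.png

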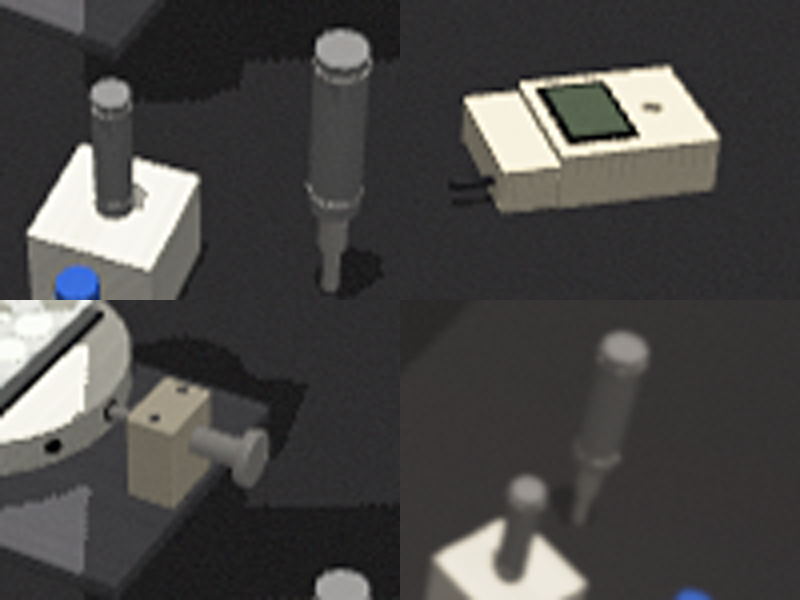

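The crop confirms it: the holder's stylus is the smaller grey one. The recess is at side (403,151.7). The neck runs from the block to the flange at about side (318–334, 226–229).

```bash
python3 - <<'E'
from h import *
_,K,M=load('side');_,K2,M2=load('scene')
f=lambda n,u,v,z,k=0:print(n,onz(*((K,M) if k==0 else (K2,M2)),u,v,z).round(1))
s=lambda x,y:(270+x/4,250+y/4)
f('stylus top',*s(111,93),120)
for c in [(82,143),(200,177),(152,270),(30,235)]: f('holder corner',*s(*c),50)
f('stylus top scene',380+126/4,200+190/4,120,1)
for c in [(110,220),(185,283),(33,257)]: f('hc scene',380+c[0]/4,200+c[1]/4,50,1)
f('recess',340+252/4,125+107/4,40)
for c in [(520-400,82),(672-400,67),(718-400,135),(560-400,160)]: f('readout c',340+c[0]/4,125+c[1]/4,40)
p=lambda x,y:(270+x/4,190+(y-300)/4)
for c in [(175,378),(211,393),(175,437),(128,420)]: f('block top',*p(*c),66)
f('flange',*p(253,460),48);f('pin hole',*p(110,410),48)
for c in [(119,0),]: pass
# disc centre guess from side: well plate etc
f('disc scene',284,233,60,1)
f('jar',314,130,70);f('petri',403,232,15);f('petri sc',367,187,15,1);f('jar sc',224,158,70,1)
f('big top',*s(342,45),150); f('big tip',*s(330,290),0)
f('blue tip',291,365,0);f('blue tip sc',446,300,0,1);f('big tip sc',425,255,0,1)
E
```

```text
stylus top [517.1 292.  120. ]
holder corner [544.  258.2  50. ]
holder corner [484.5 265.   50. ]
holder corner [490.  324.7  50. ]
holder corner [548.7 319.2  50. ]
stylus top scene [520.8 294.  120. ]
hc scene [492.  269.8  50. ]
hc scene [492.6 326.2  50. ]
hc scene [546.2 261.2  50. ]
recess [ 409.4 -317.9   40. ]
readout c [ 503.  -328.1   40. ]
readout c [ 403.5 -377.7   40. ]
readout c [ 361.7 -292.4   40. ]
readout c [ 458.2 -233.    40. ]
block top [562.   34.8  66. ]
block top [539.1  42.9  66. ]
block top [547.5  85.7  66. ]
block top [576.   78.1  66. ]
flange [507.7  72.1  48. ]
pin hole [595.6  49.8  48. ]
disc scene [684.2  42.5  60. ]
jar [ 662.5 -320.3   70. ]
petri [363.7  -2.   15. ]
petri sc [369.    2.8  15. ]
jar sc [ 663.3 -320.4   70. ]
big top [420.5 268.2 150. ]
big tip [419.4 272.5   0. ]
blue tip [501.4 392.3   0. ]
blue tip sc [484. 387.   0.]
big tip sc [421.7 273.3   0. ]
```

View pics/wrist.png

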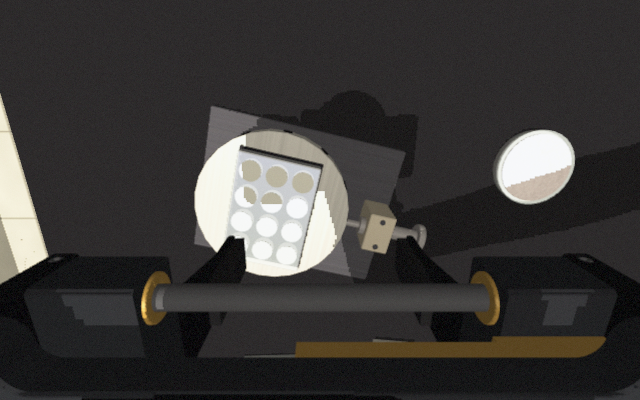

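The wrist view shows the stage's disc at (271,200), the block at (377,227), the flange at (418,237) and the petri dish at (535,166). I'll check which hover pose keeps the stylus and holder in the wrist view.

```bash
python3 - <<'E'
from h import *
_,K,M=load('wrist')
T=tcp();H=np.linalg.inv(T)@M;print(H.round(2),K)
for pos in [(519,293,200),(519,293,240)]:
    for yaw in [150,330]:
        a=np.radians(yaw);y=np.array([np.cos(a),np.sin(a),0]);z=np.array([0,0,-1.]);x=np.cross(y,z)
        G=np.eye(4);G[:3,:3]=np.c_[x,y,z];G[:3,3]=pos
        print(yaw,proj(K,G@H,(519,293,120)),proj(K,G@H,(519,293,50)))
f=lambda n,u,v,z:print(n,onz(K,M,u,v,z).round(1))
f('disc',271,200,60);f('flange',418,237,48)
for c in [(364,201),(394,207),(391,253),(361,247)]: f('b',*c,66)
f('petri',535,166,8)
print(bot.__dict__ if hasattr(bot,'__dict__') else dir(bot))
E
```

```text
[[  -0.     -0.95   -0.3    84.45]
 [   1.     -0.     -0.     -0.15]
 [   0.     -0.3     0.95 -137.58]
 [   0.      0.      0.      1.  ]] [[310.94520179   0.         320.11557186]
 [  0.         310.94520179 199.79737407]
 [  0.           0.           1.        ]]
150 [320.68740473 218.89179474] [320.63788528 192.55928399]
330 [320.68740473 218.89179474] [320.63788528 192.55928399]
150 [320.65612439 202.25813381] [320.61836804 182.18077783]
330 [320.65612439 202.25813381] [320.61836804 182.18077783]
disc [678.6  19.2  60. ]
flange [509.3  69.   48. ]
b [577.6  18.5  66. ]
b [544.9  25.4  66. ]
b [544.3  80.6  66. ]
b [578.7  73.1  66. ]
petri [360.9  -7.7   8. ]
{}
```

Emit:
carry_out --targets "-29.3 10.6 2.8 0 0 0.5236 8.7;-29.3 10.6 2.8 0 0 0.5236 8.7;-29.3 10.6 2.8 0 0 0.5236 8.7;-29.3 10.6 2.8 0 0 0.5236 8.7;-29.3 10.6 2.8 0 0 0.5236 8.7;-29.3 10.6 2.8 0 0 0.5236 8.7;-29.3 10.6 2.8 0 0 0.5236 8.7;-29.3 10.6 2.8 0 0 0.5236 8.7;-29.3 10.6 2.8 0 0 0.5236 8.7;-29.3 10.6 2.8 0 0 0.5236 8.7"

```text
time_s: 1.15
ee_pos: [519.2, 292.1, 219.5]
tcp_rot: [1.569, -2.721, 0.0]
force: [0.8, -0.2, 0.6]
opening: 86.9
finger_force: 0.0
```

```bash
python3 - <<'E'
from h import *
p,K,M=cap('wrist')
q=p[100:325,170:470]
save(cv2.resize(q,(800,600),interpolation=cv2.INTER_CUBIC),'w2.png')
print(proj(K,M,(519,293,120)),proj(K,M,(519,293,50)))
E
```

```text
[321.80045237 210.54106996] [321.52858332 187.4984809 ]
```

View pics/w2.png

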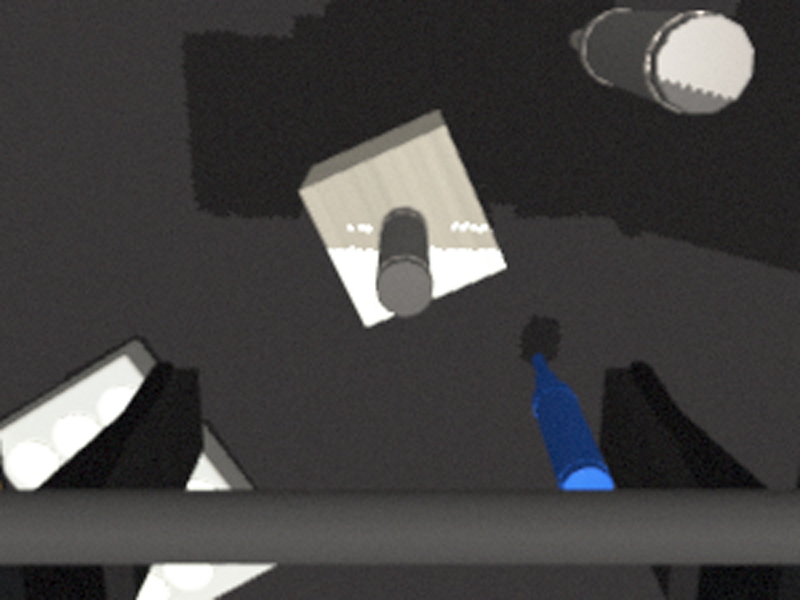

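The wrist crop shows the stylus top at (405,285), the holder top centred at about (404,227), the blue stylus running from (540,350) to (587,480), and the big grey one's top at (700,62).

```bash
python3 - <<'E'
from h import *
p,K,M=load('wrist');T=tcp()
def f(n,x,y,z):
    P=onz(K,M,170+x*.375,100+y*.375,z);print(n,P.round(1),'tool',(np.linalg.inv(T)@np.append(P,1))[:3].round(1))
f('top',405,286,120)
for c in [(301,191),(445,125),(505,267),(367,327)]: f('c',*c,50)
f('hc',404,227.5,50)
f('blue tip',538,355,0)
f('blue top',587,480,110);f('big top',702,62,150);f('big top',702,62,165);f('big tip',578,40,0)
E
```

```text
top [517.5 290.6 120. ] tool [ 2.1  0.9 99.6]
c [544.4 259.1  50. ] tool [ 15.8 -38.1 169.6]
c [485.2 264.7  50. ] tool [ 40.7  15.9 169.6]
c [491.8 324.4  50. ] tool [-14.3  40.1 169.6]
c [551.1 319.1  50. ] tool [-39.4 -13.9 169.6]
hc [517.9 291.   50. ] tool [  1.6   0.8 169.6]
blue tip [501.1 387.6   0. ] tool [-73.6  63.8 219.6]
blue top [500.5 385.3 110. ] tool [-71.4  63.1 109.6]
big top [421.1 267.8 150. ] tool [70.1 72.9 69.6]
big top [425.2 264.3 165. ] tool [71.1 67.6 54.6]
big tip [421.5 269.1   0. ] tool [ 68.8  73.3 219.6]
```

Emit:
carry_out --targets "0.18 0.08 4 0 0 0 8.7;0.18 0.08 8 0 0 0 8.7;0.18 0.08 11 0 0 0 8.7;0.18 0.08 12 0 0 0 8.7;0.18 0.08 12 0 0 0 8.7;0.18 0.08 12 0 0 0 3" --newtons 25

```text
time_s: 1.8
ee_pos: [518.7, 292.1, 101.1]
tcp_rot: [-1.569, 2.718, 0.0]
force: [0.6, 0.1, 0.5]
opening: 84.1
finger_force: 0.0
```

Emit:
carry_out --targets "0 0 0 0 0 0 0.5;0 0 0 0 0 0 0.5;0 0 0 0 0 0 0.5;0 0 0 0 0 0 0.5;0 0 0 0 0 0 0.5;0 0 0 0 0 0 0.5;0 0 0 0 0 0 0.5" --newtons 25

```text
time_s: 2.5
ee_pos: [517.3, 291.9, 99.5]
tcp_rot: [1.571, -2.721, 0.0]
force: [-0.6, 1.3, 0.6]
opening: 30.8
finger_force: 0.0
```

Emit:
carry_out --targets "0 0 0 0 0 0 0.5;0 0 0 0 0 0 0.5;0 0 0 0 0 0 0.5;0 0 0 0 0 0 0.5;0 0 0 0 0 0 0.5"

```text
time_s: 3.0
ee_pos: [517.4, 291.8, 99.5]
tcp_rot: [1.571, -2.721, -0.0]
force: [0.1, 0.5, -0.9]
opening: 17.4
finger_force: 25.0
```

Emit:
carry_out --targets "0 0 -2 0 0 0 0.5;0 0 -5 0 0 0 0.5;0 0 -10 0 0 0 0.5;4 -1.5 -10 0 0 0 0.5;8 -3 -10 0 0 0 0.5;12 -4.5 -10 0 0 0 0.5;16 -6 -10 0 0 0 0.5;20 -7.5 -10 0 0 0 0.5;24 -9 -10 0 0 0 0.5;28 -10.2 -10 0 0 0 0.5"

```text
time_s: 4.0
ee_pos: [465.2, -3.2, 199.7]
tcp_rot: [-1.571, 2.72, -0.0]
force: [-0.6, -0.6, -0.6]
opening: 17.3
finger_force: 25.0
```

Emit:
carry_out --targets "4.5 -1.6 0 0 0 0 0.5;9 -3.3 0 0 0 0 0.5;13.5 -5 0 0 0 0 0.5;18 -6.5 0 0 0 0 0.5;22.5 -8.2 0 0 0 0 0.5;27 -9.8 0 0 0 0 0.5;30.2 -10.93 0 0 0 0 0.5;30.2 -10.93 0 0 0 0 0.5;30.2 -10.93 0 0 0 0 0.5;30.2 -10.93 0 0 0 0 0.5"

```text
time_s: 5.0
ee_pos: [409.3, -317.2, 199.5]
tcp_rot: [1.572, -2.72, -0.001]
force: [-0.6, 0.9, -0.9]
opening: 17.7
finger_force: 25.0
```

```bash
python3 - <<'E'
from h import *
p,K,M=cap('wrist');T=tcp();print(T.round(3),observe()['joints'].round(2))
c=proj(K,M,T[:3,3]+[0,0,-160]);print(c)
x0=int(c[0])-100;y0=int(c[1])-75;x0=max(0,x0);y0=max(0,y0);print(x0,y0)
save(cv2.resize(p[y0:y0+150,x0:x0+200],(800,600),interpolation=cv2.INTER_CUBIC),'w3.png')
E
```

```text
[[  -0.499   -0.867   -0.     409.495]
 [  -0.867    0.499    0.    -316.927]
 [  -0.       0.      -1.     199.582]
 [   0.       0.       0.       1.   ]] [-0.35  0.25 -0.32 -0.   -1.   -0.18]
[320.76772306 189.63957069]
220 114
```

View pics/w3.png

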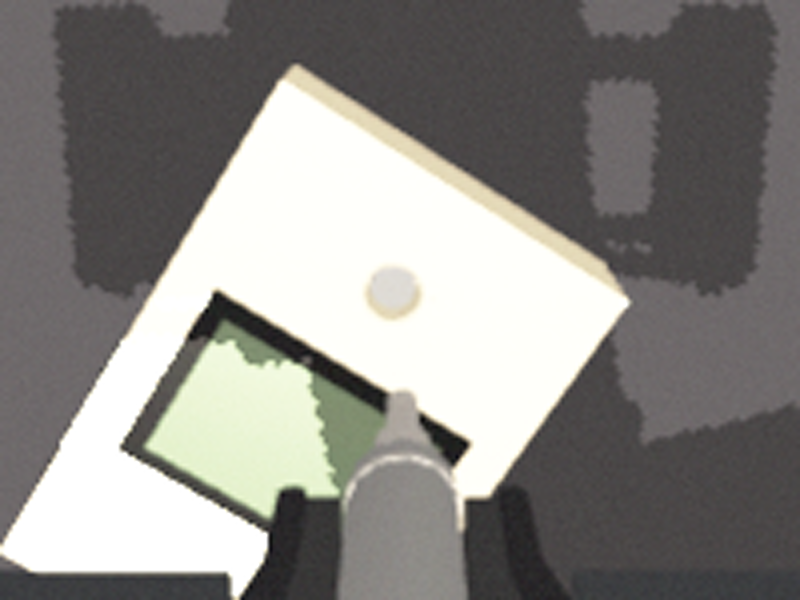

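The wrist view shows the recess mouth at crop (393,290), the stylus tip at (402,396), held upright.

```bash
python3 - <<'E'
from h import *
p,K,M=load('wrist');T=tcp();I=np.linalg.inv(T)
r=onz(K,M,220+393/4,114+291/4,40);print('recess',r,I@np.append(r,1))
r=onz(K,M,220+392.5/4,114+289/4,32);print('button',r,I@np.append(r,1))
t=onz(K,M,220+402/4,114+396/4,110);print('tip',t,I@np.append(t,1), proj(K,M,T[:3,3]-[0,0,89.5]))
E
```

```text
recess [ 410.11062038 -320.85247485   40.        ] [  3.11591486  -2.51527741 159.58116921   1.        ]
button [ 411.10296922 -319.49816088   32.        ] [  1.44816572  -2.70091236 167.5813614    1.        ]
tip [ 409.17332614 -318.07122757  110.        ] [ 1.16380871 -0.30504193 89.58175495  1.        ] [320.87606511 214.4260032 ]
```

Emit:
carry_out --targets "0.12 -0.23 3 0 0 0 0.5;0.12 -0.23 6.2 0 0 0 0.5;0.12 -0.23 6.2 0 0 0 0.5;0.12 -0.23 6.2 0 0 0 0.5"

```text
time_s: 5.45
ee_pos: [411.3, -319.5, 138.0]
tcp_rot: [1.573, -2.718, 0.0]
force: [0.8, 0.2, 0.1]
opening: 17.3
finger_force: 25.0
```

```bash
python3 - <<'E'
from h import *
p,K,M=cap('wrist');T=tcp();print(T[:3,3])
save(cv2.resize(p[180:255,270:370],(800,600),interpolation=cv2.INTER_CUBIC),'w4.png')
print(proj(K,M,T[:3,3]-[0,0,89.5]))
E
```

```text
[ 411.96471322 -319.91233023  138.96416795]
[319.94745793 214.45947319]
```

View pics/w4.png

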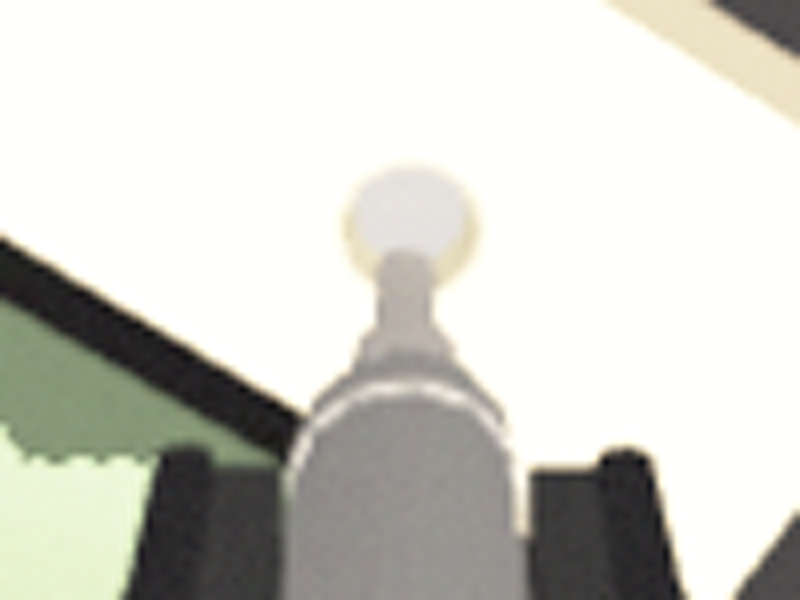

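The recess mouth is centred at crop (410.5,226) and the tip face at about (404,275), about 9 mm above the mouth.

```bash
python3 - <<'E'
from h import *
p,K,M=load('wrist');T=tcp();I=np.linalg.inv(T);P=T[:3,3]
for n,x,y,z in [('mouth',410.5,228,40),('tip edge',404,248,P[2]-89.5)]:
    r=onz(K,M,270+x/8,180+y/8,z);print(n,r,(I@np.append(r,1)).round(2))
hsv=cv2.cvtColor(p,cv2.COLOR_RGB2HSV)[180:225,300:345]
print(P); g=p[195:222,308:336].astype(int);print((g[:,:,0]-g[:,:,2])[::1].tolist().__str__().replace('],','],\n'))
E
```

```text
mouth [ 410.23648922 -320.74454367   40.        ] [ 1.55  1.3  98.96  1.  ]
tip edge [ 410.17293846 -322.16988725   49.46416795] [ 2.82  0.63 89.5   1.  ]
[ 411.96471322 -319.91233023  138.96416795]
[[2, 2, 2, 2, 2, 2, 2, 2, 2, 2, 2, 2, 2, 2, 2, 2, 2, 2, 2, 2, 2, 2, 2, 2, 2, 2, 2, 2],
 [2, 2, 2, 2, 2, 2, 2, 2, 2, 2, 2, 2, 2, 2, 2, 2, 2, 2, 2, 2, 2, 2, 2, 2, 2, 2, 2, 2],
 [2, 2, 2, 2, 2, 2, 2, 2, 2, 2, 2, 2, 2, 2, 2, 2, 2, 2, 2, 2, 2, 2, 2, 2, 2, 2, 2, 2],
 [2, 2, 2, 2, 2, 2, 2, 3, 2, 2, 2, 2, 2, 2, 2, 2, 2, 2, 2, 2, 2, 2, 2, 2, 2, 2, 2, 2],
 [2, 2, 2, 2, 2, 2, 2, 2, 2, 2, 3, 4, 5, 5, 4, 3, 2, 2, 2, 2, 2, 2, 2, 2, 2, 2, 2, 2],
 [2, 2, 2, 2, 2, 2, 2, 2, 3, 7, 11, 15, 16, 17, 16, 14, 11, 6, 3, 2, 2, 2, 2, 2, 2, 2, 2, 2],
 [2, 2, 2, 2, 2, 2, 3, 7, 12, 17, 15, 13, 14, 13, 12, 15, 18, 19, 9, 4, 2, 2, 2, 2, 2, 2, 2, 2],
 [2, 3, 2, 2, 2, 3, 9, 17, 16, 12, 9, 8, 9, 7, 8, 8, 10, 14, 17, 15, 5, 2, 2, 2, 2, 2, 2, 2],
 [2, 2, 2, 2, 3, 9, 20, 13, 8, 10, 8, 8, 8, 9, 10, 9, 9, 9, 10, 18, 16, 4, 2, 2, 2, 2, 2, 2],
 [2, 2, 2, 2, 4, 14, 19, 10, 8, 7, 8, 8, 8, 7, 9, 10, 8, 8, 8, 13, 24, 16, 4, 2, 2, 2, 
[... 968 characters left out ...]
 2, 2, 2, 2, 2, 2],
 [2, 2, 2, 2, 3, 3, 6, 13, 27, 20, 16, 16, 16, 17, 16, 18, 30, 35, 24, 11, 5, 3, 2, 2, 2, 2, 2, 3],
 [2, 2, 2, 2, 2, 3, 3, 6, 18, 25, 17, 18, 18, 16, 18, 17, 28, 13, 10, 5, 3, 2, 2, 2, 2, 2, 2, 2],
 [2, 2, 2, 2, 2, 2, 3, 3, 13, 18, 14, 13, 16, 16, 16, 15, 25, 5, 4, 3, 2, 2, 2, 2, 2, 2, 2, 2],
 [2, 2, 2, 2, 2, 2, 2, 2, 11, 15, 15, 15, 16, 16, 15, 13, 22, 3, 3, 3, 2, 3, 2, 2, 2, 2, 2, 2],
 [2, 2, 2, 2, 2, 2, 2, 2, 11, 17, 16, 17, 14, 15, 17, 16, 21, 2, 3, 2, 3, 3, 3, 3, 3, 3, 2, 2],
 [2, 2, 2, 2, 2, 2, 2, 5, 23, 14, 14, 17, 14, 17, 15, 17, 27, 11, 2, 3, 3, 3, 3, 2, 3, 2, 2, 3],
 [2, 2, 2, 2, 2, 2, 6, 24, 25, 17, 18, 15, 15, 16, 15, 17, 18, 25, 8, 2, 3, 3, 3, 2, 3, 3, 3, 2]]
```

Emit:
carry_out --targets "0.1 0.07 0.5 0 0 0 0.5;0.1 0.07 1.2 0 0 0 0.5;0.1 0.07 1.55 0 0 0 0.5;0.1 0.07 1.55 0 0 0 0.5" --newtons 40

```text
time_s: 5.9
ee_pos: [409.5, -320.5, 121.7]
tcp_rot: [1.571, -2.72, -0.001]
force: [-1.0, -0.6, -1.1]
opening: 17.2
finger_force: 40.0
```

Emit:
carry_out --targets "0 0 0.2 0 0 0 0.5;0 0 0.4 0 0 0 0.5;0 0 0.48 0 0 0 0.5;0 0 0.48 0 0 0 0.5;0 0 0.48 0 0 0 0.5"

```text
time_s: 6.4
ee_pos: [409.8, -320.6, 117.5]
tcp_rot: [-1.571, 2.721, -0.001]
force: [-0.7, 0.5, 2.0]
opening: 17.1
finger_force: 40.0
```

Emit:
carry_out --targets "0 0 0.1 0 0 0 0.5;0 0 0.1 0 0 0 0.5;0 0 0.15 0 0 0 0.5;0 0 0.15 0 0 0 0.5;0 0 0.15 0 0 0 0.5"

```text
time_s: 6.9
ee_pos: [409.8, -320.7, 116.2]
tcp_rot: [-1.571, 2.72, -0.001]
force: [-0.8, 0.6, 4.7]
opening: 17.2
finger_force: 40.0
```

```bash
python3 - <<'E'
from h import *
F=[];Z=[]
for i in range(8):
    viewer.capture('wrist');s=observe();F.append(s['force'][2]);Z.append(s['ee_pos'][2])
print(np.mean(F),np.std(F),np.mean(Z),np.std(Z))
E
```

```text
5.3116756110794014 0.5839946968170925 116.19864083811353 0.00929700781011744
```

The button is right down (5.3 N, tip at z ≈ 26.7 mm). Next I return the stylus to its holder.

Emit:
carry_out --targets "0 0 -3 0 0 0 0.5;0 0 -8.38 0 0 0 0.5;0 0 -8.38 0 0 0 0.5;-4 1.5 -8.38 0 0 0 0.5;-8.5 3.1 -8.38 0 0 0 0.5;-13 4.7 -8.38 0 0 0 0.5;-17.5 6.4 -8.38 0 0 0 0.5;-22 8 -8.38 0 0 0 0.5;-26.5 9.6 -8.38 0 0 0 0.5;-31 11.3 -8.38 0 0 0 0.5"

```text
time_s: 8.3
ee_pos: [466.5, 6.6, 199.0]
tcp_rot: [-1.571, 2.721, 0.001]
force: [1.8, -0.8, 0.4]
opening: 17.5
finger_force: 40.0
```

Emit:
carry_out --targets "-4.5 1.6 0 0 0 0 0.5;-9 3.3 0 0 0 0 0.5;-13.5 4.9 0 0 0 0 0.5;-18 6.6 0 0 0 0 0.5;-22.5 8.2 0 0 0 0 0.5;-26 9.5 0 0 0 0 0.5;-27.42 9.99 0 0 0 0 0.5;-27.42 9.99 0 0 0 0 0.5;-27.42 9.99 0 0 0 0 0.5;-27.42 9.99 0 0 0 0 0.5"

```text
time_s: 9.3
ee_pos: [517.1, 290.4, 199.3]
tcp_rot: [1.568, -2.721, 0.0]
force: [0.3, -0.6, -1.2]
opening: 17.3
finger_force: 40.0
```

Emit:
carry_out --targets "0 0 2.5 0 0 0 0.5;0 0 5 0 0 0 0.5;0 0 5 0 0 0 0.5;0 0 5 0 0 0 0.5"

```text
time_s: 9.7
ee_pos: [517.7, 290.9, 150.1]
tcp_rot: [1.57, -2.721, 0.001]
force: [0.3, 0.2, 0.3]
opening: 17.2
finger_force: 40.0
```

```bash
python3 - <<'E'
from h import *
p,K,M=cap('wrist');T=tcp();print(T[:3,3])
save(cv2.resize(p[160:280,240:400],(800,600),interpolation=cv2.INTER_CUBIC),'w5.png')
for z in (60,50):print(proj(K,M,[517.7,291.2,z]))
E
```

```text
[518.16281711 291.55483131 150.96406126]
[321.22925152 214.06462653]
[321.20838084 209.77505692]
```

View pics/w5.png

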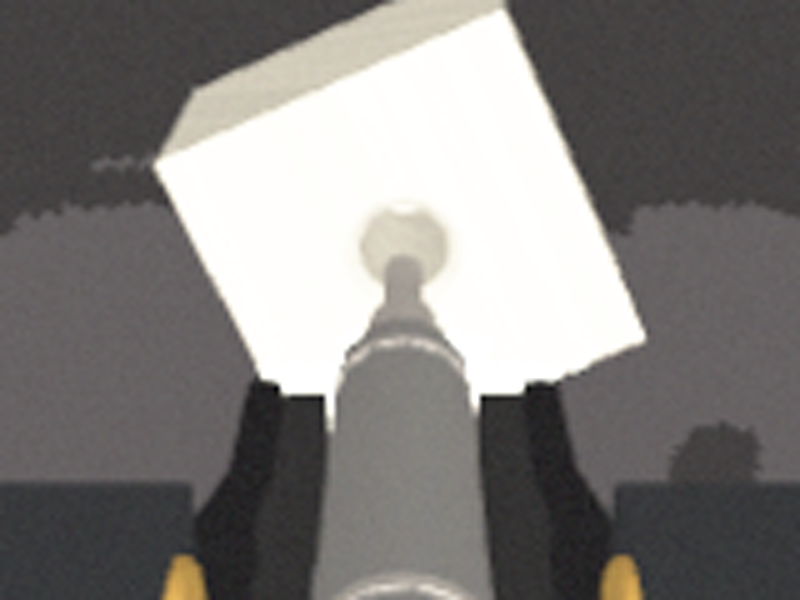

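The hole at crop (405,245) lines up with the tip at (404,262 edge). I'll insert it and release.

Emit:
carry_out --targets "0 0 1.5 0 0 0 0.5;0 0 3 0 0 0 0.5;0 0 4.2 0 0 0 0.5;0 0 4.8 0 0 0 0.5;0 0 4.98 0 0 0 0.5;0 0 4.98 0 0 0 0.5" --newtons 25

```text
time_s: 10.35
ee_pos: [517.7, 292.0, 100.2]
tcp_rot: [-1.571, 2.72, -0.0]
force: [0.3, -0.0, -0.3]
opening: 17.4
finger_force: 25.0
```

Emit:
carry_out --targets "0 0 0 0 0 0 2.2;0 0 0 0 0 0 5;0 0 0 0 0 0 7;0 0 0 0 0 0 8.5;0 0 0 0 0 0 8.5;0 0 0 0 0 0 8.5;0 0 0 0 0 0 8.5;0 0 0 0 0 0 8.5"

```text
time_s: 11.15
ee_pos: [517.4, 291.8, 99.7]
tcp_rot: [1.571, -2.721, 0.0]
force: [-0.2, -0.1, -0.3]
opening: 70.0
finger_force: 0.0
```

Emit:
carry_out --targets "0 0 -4 0 0 0 8.5;0 0 -8 0 0 0 8.5;0 0 -12 0 0 0 8.5;0 0 -12 0 0 0 8.5"

```text
time_s: 11.55
ee_pos: [520.2, 293.8, 226.7]
tcp_rot: [-1.566, 2.708, 0.002]
force: [0.6, 0.7, 0.6]
opening: 84.5
finger_force: 0.0
```

```bash
python3 - <<'E'
from h import *
p,K,M=cap('wrist');T=tcp();print(T[:3,3])
q,K2,M2=cap('side')
m=np.hstack([cv2.resize(p[120:270,220:420],(400,300),interpolation=cv2.INTER_CUBIC),cv2.resize(q[250:325,270:370],(400,300),interpolation=cv2.INTER_CUBIC)])
m2=np.hstack([cv2.resize(q[190:265,270:370],(400,300),interpolation=cv2.INTER_CUBIC),cv2.resize(load('scene')[0][190:265,290:390],(400,300),interpolation=cv2.INTER_CUBIC)])
save(np.vstack([m,m2]),'w6.png')
print(proj(K,M,(517.7,290.9,120)))
E
```

```text
[518.62671691 292.89835549 223.35942727]
[322.59521203 201.10144433]
```

View pics/w6.png

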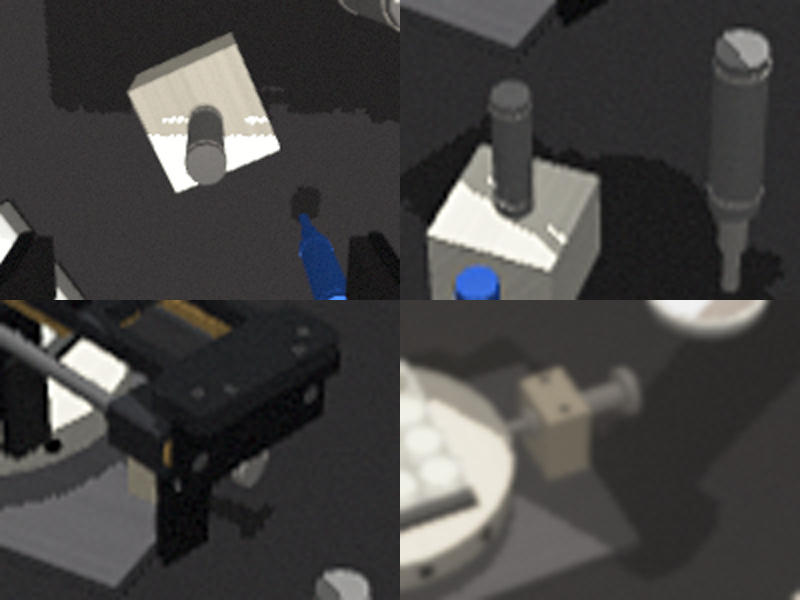

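The stylus is fully home, with its shoulder on the holder (wrist crop 205,110; side crop 513,210). Next is the plunger, seen at scene crop (600,393).

Emit:
carry_out --targets "19.17 -12.6 1 0 0 1.326 8.7;19.17 -12.6 1 0 0 1.326 8.7;19.17 -12.6 1 0 0 1.326 8.7;19.17 -12.6 1 0 0 1.326 8.7;19.17 -12.6 1 0 0 1.326 8.7;19.17 -12.6 1 0 0 1.326 8.7;19.17 -12.6 1 0 0 1.326 8.7;19.17 -12.6 1 0 0 1.326 8.7;19.17 -12.6 1 0 0 1.326 8.7;19.17 -12.6 1 0 0 1.326 8.7"

```text
time_s: 12.65
ee_pos: [529.8, 62.5, 208.1]
tcp_rot: [-0.436, -3.108, 0.002]
force: [-0.3, -0.2, 0.2]
opening: 87.0
finger_force: 0.0
```

Emit:
carry_out --targets "0 0 0 0 0 0 8.7;0 0 0 0 0 0 8.7"

```text
time_s: 12.85
ee_pos: [530.4, 62.8, 209.1]
tcp_rot: [-0.434, -3.11, 0.001]
force: [-0.5, 0.6, -0.1]
opening: 87.0
finger_force: 0.0
```

```bash
python3 - <<'E'
from h import *
p,K,M=cap('wrist');T=tcp();print(T.round(3),observe()['joints'].round(2))
print(proj(K,M,(531,62.7,48)),proj(K,M,(678.6,19.2,60)))
save(cv2.resize(p[60:300,160:480],(800,600),interpolation=cv2.INTER_CUBIC),'w7.png')
E
```

```text
[[-9.62000e-01  2.74000e-01 -1.00000e-03  5.30457e+02]
 [ 2.74000e-01  9.62000e-01 -0.00000e+00  6.28240e+01]
 [ 1.00000e-03 -1.00000e-03 -1.00000e+00  2.09303e+02]
 [ 0.00000e+00  0.00000e+00  0.00000e+00  1.00000e+00]] [ 0.42  0.26 -0.27 -0.   -1.04 -2.27]
[320.60065625 189.08098466] [319.29023558 325.26046581]
```

View pics/w7.png

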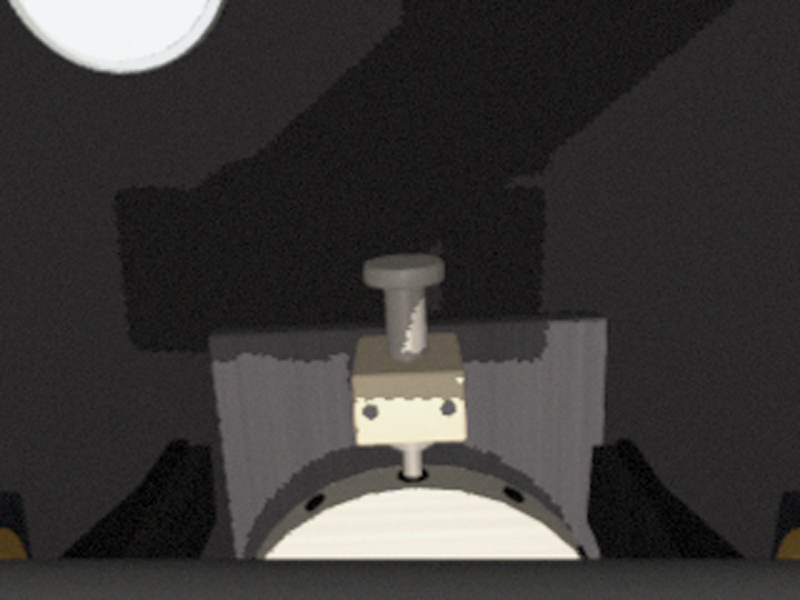

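The last view shows the flange at crop (404,270), the neck running from (404,288) to (407,357), the block top at (352–466, 372–442) and the seat hole at (413,477).

```bash
python3 - <<'E'
from h import *
p,K,M=load('wrist');T=tcp();I=np.linalg.inv(T)
def f(n,x,y,z):
    P=onz(K,M,160+x*.4,60+y*.4,z);print(n,P.round(1),(I@np.append(P,1))[:2].round(1));return P
f('flange mid',404,270,48);f('neck out',404.5,290,48);f('neck in',407.5,357,48);h=f('hole',413,474,48)
c=[f('blk',*q,66) for q in [(352,397),(464,397),(466,442),(354,443)]]
b=np.mean(c,0);print(b)
d=b-h;d=d[:2]/np.hypot(*d[:2]);print('dir',np.degrees(np.arctan2(*d[::-1])),h[:2]+69*d)
E
```

```text
flange mid [510.7  69.5  48. ] [20.7  1.1]
neck out [518.5  67.5  48. ] [12.7  1.3]
neck in [545.5  61.1  48. ] [-15.1   2.5]
hole [596.6  49.1  48. ] [-67.5   5. ]
blk [549.6  37.5  66. ] [-25.4 -19.1]
blk [561.4  79.2  66. ] [-25.4  24.3]
blk [580.1  75.2  66. ] [-44.4  25.5]
blk [568.4  32.6  66. ] [-44.9 -18.6]
[564.87234595  56.09493545  66.        ]
dir 167.618433514164 [529.23712427  63.91782895]
```

Emit:
carry_out --targets "0.15 0.2 4 0 0 -0.044 8.7;0.15 0.2 8 0 0 -0.044 8.7;0.15 0.2 12 0 0 -0.044 8.7;0.15 0.2 15 0 0 -0.044 8.7;0.15 0.2 15.5 0 0 -0.044 8.7;0.15 0.2 15.5 0 0 -0.044 5;0.15 0.2 15.5 0 0 -0.044 0.5;0.15 0.2 15.5 0 0 -0.044 0.5;0.15 0.2 15.5 0 0 -0.044 0.5;0.15 0.2 15.5 0 0 -0.044 0.5" --newtons 45

```text
time_s: 13.9
ee_pos: [530.2, 65.4, 55.8]
tcp_rot: [0.368, 3.118, 0.002]
force: [0.1, -1.3, -0.2]
opening: 54.9
finger_force: 0.0
```

Emit:
carry_out --targets "0 0 0 0 0 0 0.5;0 0 0 0 0 0 0.5;0 0 0 0 0 0 0.5;0 0 0 0 0 0 0.5;0 0 0 0 0 0 0.5;0 0 0 0 0 0 0.5;0 0 0 0 0 0 0.5;0 0 0 0 0 0 0.5"

```text
time_s: 14.7
ee_pos: [529.6, 64.8, 54.7]
tcp_rot: [-0.368, -3.119, 0.001]
force: [0.4, -3.3, -0.0]
opening: 14.8
finger_force: 45.0
```

Emit:
carry_out --targets "0.4 0 0 0 0 0 0.5;0.8 0 0 0 0 0 0.5;1.2 0 0 0 0 0 0.5;1.6 0 0 0 0 0 0.5;2 0 0 0 0 0 0.5;2.2 0 0 0 0 0 0.5;2.2 0 0 0 0 0 0.5;2.2 0 0 0 0 0 0.5;2.2 0 0 0 0 0 0.5;2.2 0 0 0 0 0 0.5"

```text
time_s: 15.7
ee_pos: [509.9, 69.6, 54.7]
tcp_rot: [0.367, 3.117, -0.0]
force: [6.0, -8.4, -3.7]
opening: 14.7
finger_force: 45.0
```

Emit:
carry_out --targets "0.15 -0.05 0 0 0 0 0.5;0.15 -0.05 0 0 0 0 0.5;0.15 -0.05 0 0 0 0 0.5;0.15 -0.05 0 0 0 0 0.5"

```text
time_s: 16.1
ee_pos: [508.7, 69.8, 54.7]
tcp_rot: [0.367, 3.116, 0.001]
force: [6.4, -6.7, -5.4]
opening: 14.6
finger_force: 45.0
```

```bash
python3 - <<'E'
from h import *
F=[];P=[]
for i in range(8):
    viewer.capture('wrist');s=observe();F.append(s['force']);P.append(s['ee_pos'])
F=np.mean(F,0);P=np.mean(P,0);a=np.array([-.973,.231]);print(F,P,'axial',F[:2]@a,'disp',(P[:2]-[529.6,64.8])@a,s['opening'],s['finger_force'],abs(s['qvel']).max())
q,K,M=cap('side');p,K2,M2=cap('wrist');print(s['time_s'])
# jaw vs flange: side/wrist projections of block front & flange
for t in (0,20,24):
    c=np.array([510.7,69.5])+a*t;print(t,proj(K,M,[*c,48]).round(1))
E
```

```text
[ 7.00444114 -6.57555798 -5.01717508] [508.69234159  69.83196523  54.74460552] axial -8.334275126211088 disp 21.505535605369708 14.873259526783457 45.00426179351052 0.0018972333436604867
16.5
0 [332.2 229.1]
20 [340.4 231.8]
24 [342.1 232.4]
```

Arm displacement is 21.5 mm and axial force is 8.3 N, which the spring gives at about 21 mm. So the neck hasn't slipped in the jaws and I'm handing in.

```bash
python3 -c "
from station import ticket
print(ticket.hand_in())"
```

```text
the job is handed in; nothing more can be done
None
```

The job is handed in, with no verdict returned: the zero button was pressed right down with the stylus's tip, the stylus is back fully home in its holder, and the plunger is held about 21 mm back (of 24 mm) in the gripper.

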